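Seat a pine upright in the drilling jig and cam it tight

TASK

Get the pine upright ready for drilling: without picking it up, push it with the fingertips along the jig's base until its long edge is flush against the aluminium fence and its end is up against the blue end stop, then push the red lever all the way round so that the cam locks tight on the wood. Let go of everything and leave it clamped there. Do not disturb the marker, the drill or anything else on the bench.

Things in the scene. Friction and masses are not known exactly. Their poses are not given: they have to be found in the camera images.
- jig: drilling jig, fixed: dark plywood base 220 mm (x) by 440 mm (y), top 18 mm above the table. Origin at table height; x points from its front edge (x = -125 mm) to the aluminium fence, y to the left along the fence. The fence runs from y = -210 to 210 mm, working face at x = 60 mm, 30 mm high above the base
- bushing_plate (a point): middle of the top of a dark steel plate with three brass drill bushings, bolted on the fence at jig y = -73 to -7 mm; it overhangs the base from jig x = 30 mm on, its underside 30 mm and its highest point 47 mm above the base, so the upright slides under it
- end_stop: blue end stop on the fence near its right end, fixed; its place along the fence differs each time. Origin at the base's top, where the stop's face meets the fence's face; axes parallel to the jig's. The face looks to +y and reaches 47 mm out from the fence (-x); the stop is 18 mm thick, 40 mm high, its black knob on the fence 59 mm high above the base
- upright: the pine upright, a loose bar 45 mm (its x) by 200 mm (its y) by 20 mm, about 110 g, pencil ticks near its right (-y) end. It lies flat on the base, a little askew, 2 to 4 cm short of the fence, its right end left of the cam. Origin at the centre of its underside. Seated, it is parallel to the fence, origin at jig x = 37.5 mm and 100 mm left (+y) of the end stop's face
- cam (a joint): lever angle, rad: 0 = open, the lever pointing to the right front (-130 degrees from jig +x); grows clockwise seen from above, past straight to the front, until it lies along the wood pointing left, at the stop, 2.3. It starts within 0.3 of open and stays where it is left (1 N at the handle moves it). On a seated upright the cam touches at about 1.5, then takes up to 7 N at the handle, and locks past centre at the stop
- cam_pivot (a point): vertical pivot axis of the black eccentric cam (36 mm rubber-treaded disc, 22 mm high), at the base's top: jig x = -6.8 mm, y = -105 mm; its bolt is 31 mm high. With the lever open the cam leaves 5 to 7 mm to the edge of a seated upright
- lever_grip (a point): middle of the cam lever's red handle, 65 mm from the pivot axis; a round bar 18 mm thick lying level, its axis about 14 mm above the base, from 41 to 88 mm from the pivot axis
- marker: bystander: green-capped felt marker, 130 mm long, 11 mm thick, lying on the jig's base near its front edge; origin under its middle, x along it
- drilled_upright: bystander: a finished pine upright, 45 x 200 x 20 mm with drilled holes, lying on the table; origin at the centre of its underside
- marker_pot: bystander: clear pot of felt markers, 80 mm across, 150 mm high; origin at the centre of its underside
- glue: bystander: yellow glue bottle with an orange cap, 60 mm across, 165 mm high; origin at the centre of its underside
- try_square: bystander: try square lying flat, dark wooden stock 115 mm, steel blade 150 mm; origin under the stock's middle
- tape_roll: bystander: blue roll of tape lying flat, 96 mm across, 25 mm high; origin at the centre of its underside
- drill: bystander: green cordless drill standing on its battery, about 200 mm high and 210 mm long; origin under the battery's middle
- dowel_tray: bystander: grey tray of dowels and brass parts, 100 x 140 x 35 mm; origin at the centre of its underside
Things that resemble listed ones, but are neither listed nor needed, are in the scene too. Leave any green or yellow look-alike of the upright alone.

How it is judged (in metres and radians):
At the end, for the whole second after the job is handed in: the upright lies flat on the base, within 2 mm of the fence and 0.015 rad of parallel to it, its end within 2 mm of the end stop, at rest, the lever is at its stop (above 2.1 rad) and the cam bears on the wood with more than 8 N (x of upright in the frame of jig above 0.0355 m and angle between the y axis of upright and the y axis of jig, either way round below 0.015 rad and y of upright in the frame of end_stop between 0.097 and 0.102 m and z of upright in the frame of jig below 0.0205 m and contact force between cam and upright above 8 N and value of joint cam above 2.1 rad and linear speed of upright below 0.005 m/s); the robot touches nothing.
It fails at once if the upright is lifted off the jig's base or tipped up (more than 6 mm or 0.08 rad) (z of upright in the frame of jig above 0.024 m or angle between upright's own z axis and vertical above 0.08 rad).
It fails at once if a bystander is moved by more than 15 mm or knocked over (distance of any of marker, drilled_upright, marker_pot, glue, try_square, tape_roll, drill, dowel_tray from where it was at the start of the episode above 0.015 m or angle between any of marker_pot, glue, drill's own z axis and vertical above 0.3 rad).
It also fails if it takes over 72 s, if anything falls off the work surface, if the arm or the gripper's body presses on something with over 40 N, if the wrist force passes 120 N, or if a joint passes its speed limit or range.

ROBOT

A 6-joint arm with a two-finger parallel gripper is mounted at the origin on the work surface. World frame = base frame: x ahead of the robot, y to its left, z up, the work surface at z = 0. Lengths are in m, angles in degrees, forces in N, time in s.
With the tool pointing down it reaches from about 0.35 to 0.875 m from the base axis. Payload 4.2 kg.
Tool frame: the origin (TCP) lies midway between the tips of the shut fingers; the grasp point (between the pads) lies 19 mm behind it; z points along the fingers, y is the line along which they close (so a half turn about z gives the same grasp; the last joint's range is limited). The gripper opens to 87 mm and grips with 3 to 60 N. Pads are 19 mm wide; open, the fingers measure 117 mm over their backs; the gripper's body (75 mm by 190 mm) begins 51 mm behind the grasp point.
Start: joints at [89.989, 22.042, 0.453, 0, -68.411, -14.817], TCP at [0.16, 0.604, 0.223] pointing down, gripper open.
Joint ranges: [-179.83, 179.83], [-69.29, 118.12], [-61.27, 80.66], [-181.25, 117.63], [-171.15, -9.14], [-177.46, 177.46]. Speed limits (degrees/s): [159.86, 159.86, 180, 180, 180, 180].

INTERFACE

Orientations are given as a 3x3 rotation matrix whose columns are the frame's x, y, z axes.
In Python, from station import sense, capture, finish_job, silhouettes, landmark_of gives the robot as it stands.
- The arm moves only by the tool step_arm, never from a script. Its arguments are lists of equal length, an entry for each row: "linear": the shift along the tool's x, y, z in mm, a list of three; "delta_rot": the turn, a rotation vector about the tool's x, y, z in rad, a list of three; "grip": the finger opening in mm, from 0 to 87. A call has 1 to 10 rows; each row shifts and turns the commanded pose from where the row before left it, along the tool's axes as they then stand; what a row does not reach is not made up. A row lasts 1/8 s, in which the tool goes at most 62.5 mm and 10.7 degrees, less where a joint would pass 70% of its speed; a pose out of reach is approached as far as the arm can. A call with a gripper value outside its range is refused whole. The fingers move at their own pace and stop on an object; the grip force is fixed at half the most. Time passes only in rows, so rows that do not move let the fingers close. It gives the time, the measured TCP pose, the force, the opening and the grip force at its end, in the units of the state.
- sense(): the state, without advancing time (a new reading comes with each control period).
- capture(name): name is "scene" or "top" or "wrist"; returns a dict with "img" (480x640x3 uint8, red, green, blue), "fx", "fy", "cx", "cy" (pixels), "world_to_cam" (4x4, takes a point from world to camera coordinates); the wrist camera has in their place "mount" (4x4, takes a point from camera to tool coordinates, whose origin is the TCP and whose axes are the flange's). Camera axes: x right, y up, looking along -z (the intrinsics and any distortion apply to the point x, -y, -z); pixel columns grow to the right and rows downward; lengths in m; the calibration is good to about 2 mm. A picture is of the moment at which its call begins: read the wrist's pose just before it. There is no depth.
- finish_job(): hands the job in; it is judged then, once.
Trained networks look in the newest picture that a camera, given by its name, has taken for a name from the list of things; names that differ only in an ending like _2 or _b are one class to them, and where a whole thing is asked for, a point or a joint stands for the part that bears it (a point fixed in the world has none). Each returns a list of dicts, best first, with "score" (0 to 1); they miss things now and then, are a little off and sometimes report something else, mostly with a low value. They report only what shows in the picture. A call takes as long as a camera call. They do not tell look-alikes from the thing itself.
- silhouettes(camera, label): "mask" (480x640 bool, what is visible of it) and "point" ([column, row] in pixels, amid what is visible of it).
- landmark_of(camera, label): "point" ([column, row] in pixels: a listed point, or the origin of a listed thing).
The state is a dict: "time_s": time; "joints": joint angles; "joint_velocities": joint speeds; "effort": joint torques, N m; "tcp_pos": TCP position; "ee_rot": TCP orientation; "wrist_force": force on the tool from outside, world axes, zero at the start; "moment": the same for the moment, N m; "gripper_width": opening from 0.0 (shut) to 1.0 (fully open); "gripper_force": force on a finger pad.
Only numpy, scipy, OpenCV 4.12 (cv2) and the standard library are available. Lean on these libraries where they do the work, as an engineer would, in place of code of your own. Each camera call takes 0.05 s, during which the arm holds its last target. There are 200 camera calls.

## Working session

There is one attempt and no reset: what is moved stays moved. The work goes in short steps, Python scripts to look and compute and a tool call to move; the robot and the scene stay as the last step left them, time stands still between calls to the robot, and variables do not carry over. Pictures are saved under pics/ and viewed, at most 10 in all, crops included, and the job is handed in when it is done.

Besides the shell and the picture viewer there is one more tool, called as name(argument=value, ...), one argument or row to a line, values as JSON. step_arm: Moves the arm, as the interface text tells. Its arguments: {"type":"object","properties":{"linear":{"type":"array"},"delta_rot":{"type":"array"},"grip":{"type":"array"}},"required":["linear","delta_rot","grip"]}

```bash
mkdir -p pics
cat > h.py <<'E'
import numpy as np, cv2
from station import *
def snap(cam,fn=None):
    c=capture(cam)
    if fn: cv2.imwrite('pics/'+fn,c['img'][:,:,::-1])
    return c
def ray(c,px,W2C=None):
    W=np.array(c['world_to_cam']) if W2C is None else W2C
    d=np.array([(px[0]-c['cx'])/c['fx'],-(px[1]-c['cy'])/c['fy'],-1])
    R=W[:3,:3];o=-R.T@W[:3,3];return o,R.T@d
def atz(c,px,z,W=None):
    o,d=ray(c,px,W);return o+d*(z-o[2])/d[2]
def proj(c,p):
    W=np.array(c['world_to_cam']);q=W[:3,:3]@np.array(p)+W[:3,3]
    return np.array([c['cx']+c['fx']*q[0]/-q[2],c['cy']-c['fy']*q[1]/-q[2]])
E
python3 - <<'E'
from h import *
np.set_printoptions(precision=4,suppress=True)
s=sense();print(s['tcp_pos'],s['ee_rot'],s['time_s'])
for cam in ['top','scene']:
    c=snap(cam,cam+'1.png');print(cam,{k:np.array(v).tolist() for k,v in c.items() if k not in('img','world_to_cam')})
    W=np.array(c['world_to_cam']);print('campos',-W[:3,:3].T@W[:3,3])
    for l,z in [('jig',0),('bushing_plate',.065),('end_stop',.018),('upright',.018),('cam_pivot',.018),('lever_grip',.032),('marker',.018),('drill',0)]:
        for r in landmark_of(cam,l)[:3]:
            print(l,round(r['score'],2),np.round(r['point'],1),atz(c,r['point'],z))
E
```

```text
[0.1598 0.6036 0.2214] [[ 0.9667 -0.2561 -0.0005]
 [-0.2561 -0.9666 -0.0022]
 [ 0.0001  0.0023 -1.    ]] 0.0
top {'fx': 567.829456271603, 'fy': 567.829456271603, 'cx': 321.70711101745707, 'cy': 236.25729646613794}
campos [0.3639 0.0303 1.2967]
jig 0.66 [346.5 231.4] [ 0.5213 -0.0325  0.    ]
bushing_plate 0.64 [357.5 201. ] [ 0.5808 -0.0537  0.065 ]
end_stop 0.88 [408.9 196.4] [ 0.6002 -0.1744  0.018 ]
upright 0.78 [455.2 362.8] [ 0.227  -0.2716  0.018 ]
upright 0.61 [313.6 229.1] [0.5241 0.0431 0.018 ]
upright 0.56 [200.5 346. ] [0.2622 0.2925 0.018 ]
cam_pivot 0.73 [393.8 226.1] [ 0.5316 -0.1391  0.018 ]
cam_pivot 0.61 [311.2 115.8] [0.7891 0.0498 0.018 ]
lever_grip 0.79 [412.8 252.8] [ 0.4697 -0.1791  0.032 ]
lever_grip 0.56 [326.4 277.1] [0.4149 0.014  0.032 ]
marker 0.81 [327.5 275.6] [0.4188 0.0114 0.018 ]
drill 0.6 [122.8 264.4] [0.4438 0.4782 0.    ]
scene {'fx': 554.3167233813713, 'fy': 554.3167233813713, 'cx': 319.68604861693154, 'cy': 247.92669719823402}
campos [ 1.526  -0.2449  1.085 ]
jig 0.81 [296.1 272.2] [ 0.5206 -0.0143  0.    ]
bushing_plate 0.9 [284.1 279.2] [ 0.5961 -0.063   0.065 ]
bushing_plate 0.69 [296.8 273. ] [ 0.584  -0.0271  0.065 ]
bushing_plate 0.64 [405.2 313.9] [0.7819 0.1865 0.065 ]
end_stop 0.62 [239.7 301.9] [ 0.5988 -0.18    0.018 ]
end_stop 0.17 [284.  277.3] [ 0.5466 -0.0533  0.018 ]
upright 0.95 [318.3 264.6] [0.5261 0.0463 0.018 ]
upright 0.84 [372.9 194.4] [0.2806 0.2914 0.018 ]
cam_pivot 0.94 [253.6 279.5] [ 0.5328 -0.1316  0.018 ]
lever_grip 0.7 [232.  262.1] [ 0.4684 -0.1762  0.032 ]
drill 0.94 [448.8 219.5] [0.4334 0.4779 0.    ]
drill 0.28 [231.  266.6] [ 0.4525 -0.1796  0.    ]
```

View pics/top1.png

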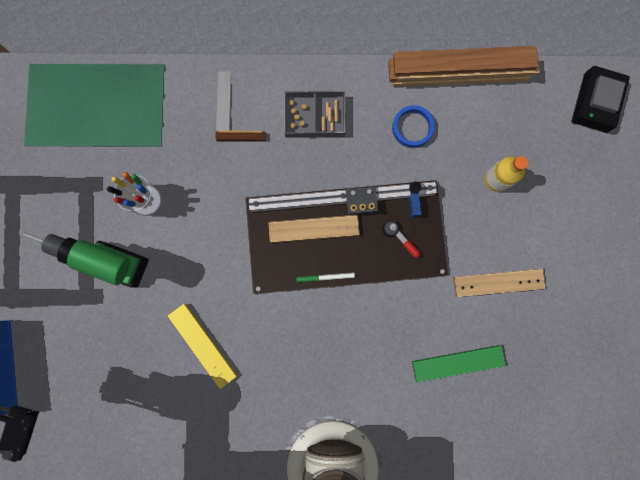

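View pics/scene1.png

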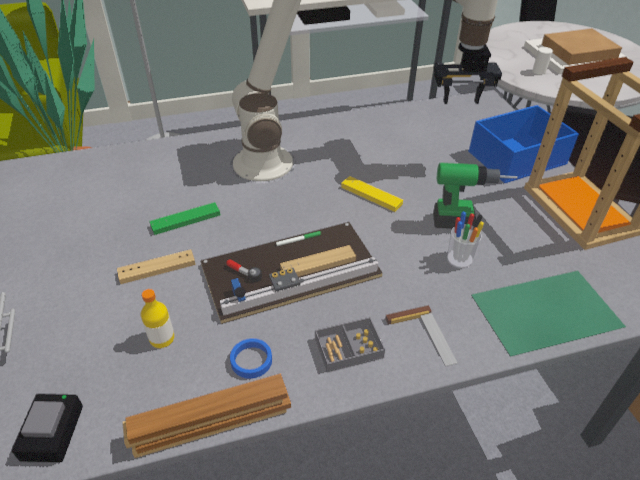

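```bash
cat >> h.py <<'E'
def jigW(j,p):
    c,s=np.cos(j[2]),np.sin(j[2]);return np.array([j[0]+c*p[0]-s*p[1],j[1]+s*p[0]+c*p[1],p[2]])
E
python3 - <<'E'
from h import *
from scipy.optimize import least_squares
np.set_printoptions(precision=4,suppress=True)
c=snap('top')
m=silhouettes('top','jig')[0]['mask'];u=silhouettes('top','upright')
for r in u: print('upr',round(r['score'],2),r['point'])
um=[r['mask'] for r in u if abs(r['point'][0]-313)<15][0]
def rect(mask,z):
    ct=max(cv2.findContours(mask.astype(np.uint8),0,2)[0],key=cv2.contourArea)
    b=cv2.boxPoints(cv2.minAreaRect(ct));return b,np.array([atz(c,p,z) for p in b])
b,w=rect(m,.018);print('jig',b,w)
b2,w2=rect(um,.038);print('upr',b2,w2,[np.linalg.norm(w2[i]-w2[i-1]) for i in range(4)])
# fit jig from landmarks in both cams + jig mask front corners
obs=[]
for cam in['top','scene']:
    cc=c if cam=='top' else snap('scene')
    for l,p in [('cam_pivot',(-.0068,-.105,.018)),('jig',(0,0,0))]:
        r=landmark_of(cam,l)[0];obs.append((cc,p,r['point']))
fr=sorted(b.tolist(),key=lambda q:-q[1])[:2];fr=sorted(fr)
obs+= [(c,(-.125,.22,.018),fr[0]),(c,(-.125,-.22,.018),fr[1])]
f=lambda j:np.concatenate([proj(a,jigW(j,p))-q for a,p,q in obs])
r=least_squares(f,[.52,-.03,.07],loss='soft_l1');print(r.x,f(r.x).reshape(-1,2))
S=4;x0,y0=235,165
im=cv2.resize(c['img'][y0:y0+140,x0:x0+200+15,::-1],None,fx=3.7,fy=3.7,interpolation=cv2.INTER_CUBIC)
def line(ps,col):
    q=[((proj(c,jigW(r.x,p))-[x0,y0]+.5)*3.7).astype(int) for p in ps];cv2.polylines(im,[np.array(q)],True,col,1)
line([(-.125,-.22,.018),(-.125,.22,.018),(.095,.22,.018),(.095,-.22,.018)],(0,255,255))
line([(.06,-.21,.048),(.06,.21,.048)],(0,0,255))
line([(.06,-.21,.018),(.06,.21,.018)],(255,0,255))
line([(.03,-.073,.065),(.03,-.007,.065)],(0,255,0))
cv2.imwrite('pics/crop.png',im);print(im.shape)
E
```

```text
upr 0.93 [201.8, 347.7]
upr 0.77 [311.6, 228.4]
upr 0.67 [456.2, 362.2]
upr 0.47 [414.3, 199.5]
jig [[244.3134 196.0672]
 [439.2569 179.4054]
 [447.6026 277.0511]
 [252.6592 293.7129]] [[ 0.5996  0.2016  0.018 ]
 [ 0.64   -0.2447  0.018 ]
 [ 0.4164 -0.2589  0.018 ]
 [ 0.3778  0.1789  0.018 ]]
upr [[267.0001 222.    ]
 [356.7104 214.5242]
 [358.5035 236.0414]
 [268.7932 243.5173]] [[ 0.5373  0.1471  0.038 ]
 [ 0.5548 -0.0536  0.038 ]
 [ 0.5063 -0.0574  0.038 ]
 [ 0.4889  0.1425  0.038 ]] [np.float64(0.0485558515422559), np.float64(0.20149667622214676), np.float64(0.04866464144612472), np.float64(0.20064099209247724)]
[ 0.5219 -0.0302  0.0872] [[ -4.1936   2.4783]
 [  0.2232  -2.9799]
 [ -2.6666   0.4905]
 [ 52.3762 -28.895 ]
 [  0.3786  -0.178 ]
 [  0.5881  -0.0826]]
(518, 796, 3)
```

View pics/crop.png

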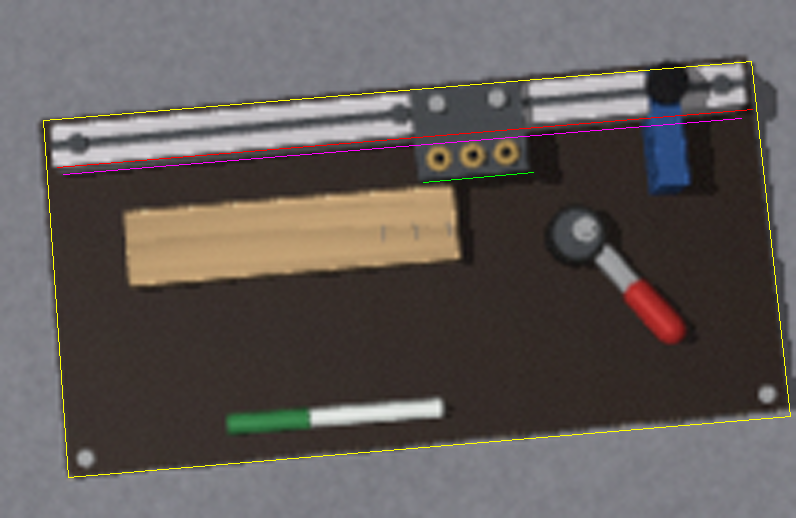

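The upright is the plain pine bar with the pencil ticks on the jig base, at (313,229) in the top picture. The others are ruled out: (500,283) is the drilled one, (202,346) is yellow and (460,364) is green. The crop confirms the ticks at its right end, and the jig model lines up with the picture. Moving over it now.

step_arm(
  linear=[
    [0,0,-35],
    [0,0,-35],
    [0,0,-35],
    [0,0,-35],
    [16,40,0],
    [16,40,0],
    [16,40,0],
    [16,40,0],
    [16,40,0],
    [16,40,0],
  ],
  delta_rot=[
    [0,0,-0.0865],
    [0,0,-0.0865],
    [0,0,-0.0865],
    [0,0,-0.0865],
    [0,0,0],
    [0,0,0],
    [0,0,0],
    [0,0,0],
    [0,0,0],
    [0,0,0],
  ],
  grip=[87,87,87,87,87,87,87,87,87,87],
)

```text
time_s: 2.55
tcp_pos: [0.2769, 0.372, 0.3628]
ee_rot: [[0.996, 0.087, 0.0], [0.087, -0.996, 0.001], [0.0, -0.001, -1.0]]
wrist_force: [-0.0, 0.5, -0.1]
gripper_width: 1.0
gripper_force: 0.0
```

step_arm(
  linear=[
    [16,40,0],
    [16,40,0],
    [16,40,0],
    [16,40,0],
    [16,40,0],
    [16,40,0],
    [16,40,0],
    [16,40,0],
    [16,40,0],
    [0,0,0],
  ],
  delta_rot=[
    [0,0,0],
    [0,0,0],
    [0,0,0],
    [0,0,0],
    [0,0,0],
    [0,0,0],
    [0,0,0],
    [0,0,0],
    [0,0,0],
    [0,0,0],
  ],
  grip=[87,87,87,87,87,87,87,87,87,87],
)

```text
time_s: 3.8
tcp_pos: [0.4518, 0.0253, 0.3623]
ee_rot: [[0.997, 0.083, -0.001], [0.083, -0.997, -0.001], [-0.001, 0.0, -1.0]]
wrist_force: [-0.0, -0.2, 0.3]
gripper_width: 0.998
gripper_force: 0.0
```

```bash
cat >> h.py <<'E'
def wcap(fn=None):
    s=sense();c=snap('wrist',fn);T=np.eye(4);T[:3,:3]=s['ee_rot'];T[:3,3]=s['tcp_pos']
    c['world_to_cam']=np.linalg.inv(T@np.array(c['mount']));return s,c
E
python3 - <<'E'
from h import *
np.set_printoptions(precision=4,suppress=True)
s,c=wcap('w1.png');print(s['tcp_pos'],s['ee_rot'],s['joints'],s['time_s']);print(c['mount'],c['fx'],c['cx'],c['cy'])
for l,z in [('jig',0),('bushing_plate',.065),('end_stop',.018),('upright',.018),('cam_pivot',.018),('lever_grip',.032),('marker',.018)]:
    for r in landmark_of('wrist',l)[:2]: print(l,round(r['score'],2),np.round(r['point'],1),atz(c,r['point'],z))
for r in silhouettes('wrist','upright')[:2]:
    ct=max(cv2.findContours(r['mask'].astype(np.uint8),0,2)[0],key=cv2.contourArea)
    b=cv2.boxPoints(cv2.minAreaRect(ct));w=np.array([atz(c,p,.038) for p in b]);print(b,w,[np.linalg.norm(w[i]-w[i-1]) for i in range(4)])
E
```

```text
[0.4518 0.0253 0.3623] [[ 0.9966  0.0826 -0.0006]
 [ 0.0826 -0.9966 -0.0005]
 [-0.0006  0.0005 -1.    ]] [ 23.8945   0.5717  -7.1639   0.0128 -82.3066  70.8405] 3.8
[[-0.0005  0.9554  0.2952  0.0829]
 [ 1.      0.0003  0.0007 -0.0001]
 [ 0.0006  0.2952 -0.9554 -0.1621]
 [ 0.      0.      0.      1.    ]] 331.6893301494024 315.52758358539126 245.9985246645054
jig 0.71 [355.1 157.3] [ 0.5191 -0.0295  0.    ]
bushing_plate 0.73 [391.2 107.9] [ 0.5858 -0.0608  0.065 ]
end_stop 0.92 [462.2 110.5] [ 0.5959 -0.1712  0.018 ]
upright 0.7 [153.3 291.5] [0.2768 0.283  0.018 ]
upright 0.63 [304.6 154. ] [0.5182 0.0473 0.018 ]
cam_pivot 0.82 [427.1 158.2] [ 0.5271 -0.1335  0.018 ]
lever_grip 0.9 [449.3 195.8] [ 0.4767 -0.1715  0.032 ]
marker 0.9 [318.6 226. ] [0.4114 0.0175 0.018 ]
[[ 96.387  257.1497]
 [121.6343 235.1393]
 [189.7359 313.2559]
 [164.4886 335.2663]] [[0.3385 0.3574 0.038 ]
 [0.3775 0.3152 0.038 ]
 [0.2526 0.216  0.038 ]
 [0.2078 0.2594 0.038 ]] [np.float64(0.1634621733191761), np.float64(0.05747337080899928), np.float64(0.15948356393244792), np.float64(0.0624098033478634)]
[[235. 132.]
 [378. 132.]
 [378. 166.]
 [235. 166.]] [[ 0.5403  0.145   0.038 ]
 [ 0.5566 -0.0527  0.038 ]
 [ 0.511  -0.059   0.038 ]
 [ 0.4942  0.1446  0.038 ]] [np.float64(0.04606738144190957), np.float64(0.19839023001039086), np.float64(0.04601715102740588), np.float64(0.20424893876110248)]
```

View pics/w1.png

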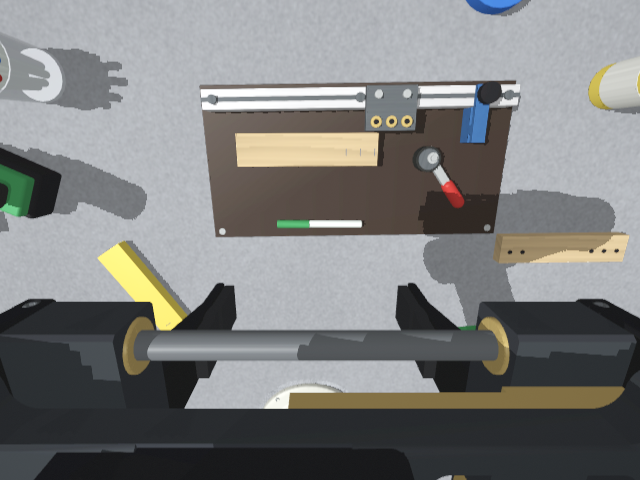

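The wrist view shows the upright at (307,149), with its right end just at the plate's edge. The cam is at (429,158), the stop at (475,115) and the marker at (319,224). There is clear space at row 185 to put the open fingers down in front of the upright.

step_arm(
  linear=[
    [9,-6.5,30],
    [9.5,-6.5,45],
    [0,0,45],
    [0,0,45],
    [0,0,45],
    [0,0,45],
    [0,0,40],
    [0,0,25],
    [0,0,10],
    [0,0,0],
  ],
  delta_rot=[
    [0,0,-0.004],
    [0,0,0],
    [0,0,0],
    [0,0,0],
    [0,0,0],
    [0,0,0],
    [0,0,0],
    [0,0,0],
    [0,0,0],
    [0,0,0],
  ],
  grip=[87,87,87,87,87,87,87,87,87,87],
)

```text
time_s: 5.5
tcp_pos: [0.4687, 0.0422, 0.0325]
ee_rot: [[0.996, 0.092, -0.0], [0.092, -0.996, -0.0], [-0.0, 0.0, -1.0]]
wrist_force: [-0.4, -0.4, 0.1]
gripper_width: 0.998
gripper_force: 0.0
```

step_arm(
  linear=[
    [0,0,5],
    [0,0,2.5],
    [6,0,0],
    [6,0,0],
    [5,0,0],
    [5,0,0],
    [5,0,0],
    [5,0,0],
    [4,0,0],
    [4,0,0],
  ],
  delta_rot=[
    [0,0,0.005],
    [0,0,0],
    [0,0,0],
    [0,0,0],
    [0,0,0],
    [0,0,0],
    [0,0,0],
    [0,0,0],
    [0,0,0],
    [0,0,0],
  ],
  grip=[87,87,87,87,87,87,87,87,87,87],
)

```text
time_s: 6.75
tcp_pos: [0.5086, 0.0454, 0.0249]
ee_rot: [[0.996, 0.086, -0.0], [0.086, -0.996, -0.0], [-0.0, 0.0, -1.0]]
wrist_force: [-0.2, -0.8, -0.6]
gripper_width: 1.002
gripper_force: 0.3
```

step_arm(
  linear=[
    [2,0,0],
    [2,0,0],
    [1.5,0,0],
    [1,0,0],
    [0,0,0],
  ],
  delta_rot=[
    [0,0,0],
    [0,0,0],
    [0,0,0],
    [0,0,0],
    [0,0,0],
  ],
  grip=[87,87,87,87,87],
)

```text
time_s: 7.38
tcp_pos: [0.5151, 0.046, 0.0251]
ee_rot: [[0.996, 0.086, 0.0], [0.086, -0.996, 0.0], [0.0, -0.0, -1.0]]
wrist_force: [-0.0, -0.4, -0.1]
gripper_width: 0.997
gripper_force: 0.2
```

Run:
```python
from h import *
np.set_printoptions(precision=4,suppress=True)
s,c=wcap('w2.png');print(s['tcp_pos'],s['wrist_force'])
c=snap('top')
for r in silhouettes('top','upright')[:4]:
    ct=max(cv2.findContours(r['mask'].astype(np.uint8),0,2)[0],key=cv2.contourArea)
    b=cv2.boxPoints(cv2.minAreaRect(ct));w=np.array([atz(c,p,.038) for p in b]);print(w.mean(0),r['point'])
```

```text
[0.5151 0.046  0.0251] [-0.0217 -0.4254 -0.082 ]
[0.2853 0.3034 0.038 ] [187.9, 328.4]
[ 0.2281 -0.2738  0.038 ] [457.1, 361.6]
```

View pics/w2.png

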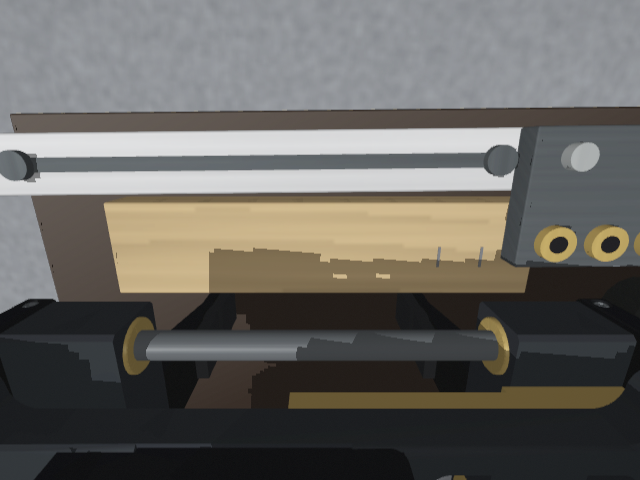

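The upright lies parallel to the fence with only a few mm left: its back edge is at row 203 and the fence foot at row 197. I'll push gently until the force rises.

step_arm(
  linear=[
    [1,0,0],
    [1,0,0],
    [1,0,0],
    [0,0,0],
  ],
  delta_rot=[
    [0,0,0],
    [0,0,0],
    [0,0,0],
    [0,0,0],
  ],
  grip=[87,87,87,87],
)

```text
time_s: 8.02
tcp_pos: [0.518, 0.0462, 0.025]
ee_rot: [[0.996, 0.086, 0.0], [0.086, -0.996, -0.0], [0.0, 0.0, -1.0]]
wrist_force: [-1.4, -1.0, 0.2]
gripper_width: 1.003
gripper_force: 0.5
```

step_arm(
  linear=[
    [1,0,0],
    [0.5,0,0],
    [0,0,0],
  ],
  delta_rot=[
    [0,0,0],
    [0,0,0],
    [0,0,0],
  ],
  grip=[87,87,87],
)

```text
time_s: 8.4
tcp_pos: [0.5195, 0.0464, 0.025]
ee_rot: [[0.996, 0.086, 0.0], [0.086, -0.996, 0.0], [0.0, -0.0, -1.0]]
wrist_force: [-0.2, -0.5, -0.2]
gripper_width: 0.998
gripper_force: 0.4
```

step_arm(
  linear=[
    [1,0,0],
    [1,0,0],
    [0,0,0],
  ],
  delta_rot=[
    [0,0,0],
    [0,0,0],
    [0,0,0],
  ],
  grip=[87,87,87],
)

```text
time_s: 8.78
tcp_pos: [0.5203, 0.0462, 0.0249]
ee_rot: [[0.996, 0.086, -0.002], [0.086, -0.996, -0.001], [-0.002, 0.001, -1.0]]
wrist_force: [-5.0, 0.1, 3.0]
gripper_width: 1.0
gripper_force: 2.5
```

step_arm(
  linear=[
    [0.7,0,0],
    [0.7,0,0],
    [0,0,0],
  ],
  delta_rot=[
    [0,0,0],
    [0,0,0],
    [0,0,0],
  ],
  grip=[87,87,87],
)

```text
time_s: 9.15
tcp_pos: [0.5206, 0.0459, 0.0249]
ee_rot: [[0.996, 0.086, -0.004], [0.086, -0.996, -0.001], [-0.005, 0.001, -1.0]]
wrist_force: [-7.6, -1.5, 5.3]
gripper_width: 1.003
gripper_force: 3.6
```

Firm against the fence, with 7.6 N at the fingers. Next I'll back off, close the fingers and go round to the left end.

step_arm(
  linear=[
    [-8,0,0],
    [-8,0,0],
    [0,0,-25],
    [0,0,-25],
    [10,-30,0],
    [10,-30,0],
    [10,-35,0],
    [16,-38,0],
    [0,0,0],
    [0,0,0],
  ],
  delta_rot=[
    [0,0,0],
    [0,0,0],
    [0,0,0],
    [0,0,0],
    [0,0,0],
    [0,0,0],
    [0,0,0],
    [0,0,0],
    [0,0,0],
    [0,0,0],
  ],
  grip=[87,87,87,87,60,30,0,0,0,0],
)

```text
time_s: 10.4
tcp_pos: [0.5408, 0.1816, 0.0748]
ee_rot: [[0.996, 0.086, -0.0], [0.086, -0.996, 0.0], [-0.0, -0.0, -1.0]]
wrist_force: [-0.2, 0.2, 0.4]
gripper_width: 0.403
gripper_force: 0.0
```

Run:
```python
from h import *
np.set_printoptions(precision=4,suppress=True)
s,c=wcap('w3.png');print(s['tcp_pos'],s['ee_rot'],s['gripper_width'])
```

```text
[0.5408 0.1816 0.0748] [[ 0.9963  0.0861 -0.0002]
 [ 0.0861 -0.9963  0.    ]
 [-0.0002 -0.0001 -1.    ]] 0.40312053190130104
```

View pics/w3.png

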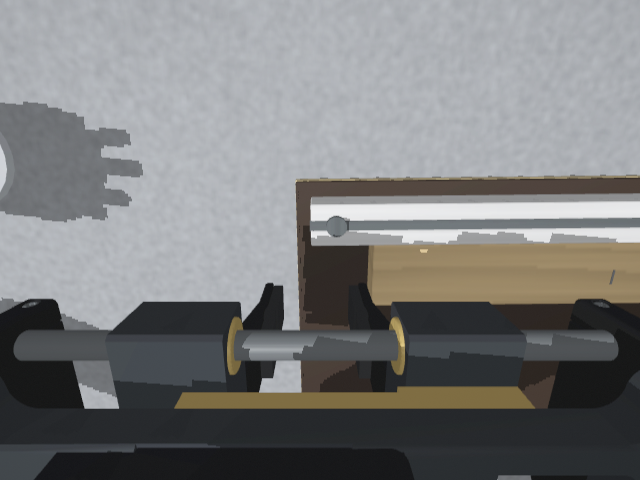

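The fingers are beyond the upright's left end (column 370). I'll let them close, go down, and push along the fence.

step_arm(
  linear=[
    [0,0,0],
    [0,0,0],
    [0,0,0],
    [0,0,10],
    [0,0,15],
    [0,0,15],
    [0,0,8],
    [0,4,1],
    [0,6,0],
    [0,6,0],
  ],
  delta_rot=[
    [0,0,0],
    [0,0,0],
    [0,0,0],
    [0,0,0],
    [0,0,0],
    [0,0,0],
    [0,0,0],
    [0,0,0],
    [0,0,0],
    [0,0,0],
  ],
  grip=[0,0,0,0,0,0,0,0,0,0],
)

```text
time_s: 11.7
tcp_pos: [0.5429, 0.1655, 0.0266]
ee_rot: [[0.996, 0.086, 0.001], [0.086, -0.996, 0.001], [0.001, -0.0, -1.0]]
wrist_force: [-0.4, 0.2, -0.3]
gripper_width: 0.004
gripper_force: 0.0
```

step_arm(
  linear=[
    [0,6,0],
    [0,6,0],
    [0,6,0],
    [0,6,0],
    [0,6,0],
    [0,6,0],
    [0,6,0],
    [0,6,0],
    [0,0,0],
  ],
  delta_rot=[
    [0,0,0],
    [0,0,0],
    [0,0,0],
    [0,0,0],
    [0,0,0],
    [0,0,0],
    [0,0,0],
    [0,0,0],
    [0,0,0],
  ],
  grip=[0,0,0,0,0,0,0,0,0],
)

```text
time_s: 12.82
tcp_pos: [0.5463, 0.1171, 0.0258]
ee_rot: [[0.996, 0.085, -0.001], [0.085, -0.996, -0.001], [-0.001, 0.001, -1.0]]
wrist_force: [0.1, -0.6, -0.1]
gripper_width: 0.004
gripper_force: 0.0
```

Run:
```python
from h import *
np.set_printoptions(precision=4,suppress=True)
s,c=wcap('w4.png');print(s['tcp_pos'],s['wrist_force'],s['gripper_width'])
```

```text
[0.5463 0.1171 0.0258] [ 0.1029 -0.6411 -0.0866] 0.004205722238834581
```

View pics/w4.png

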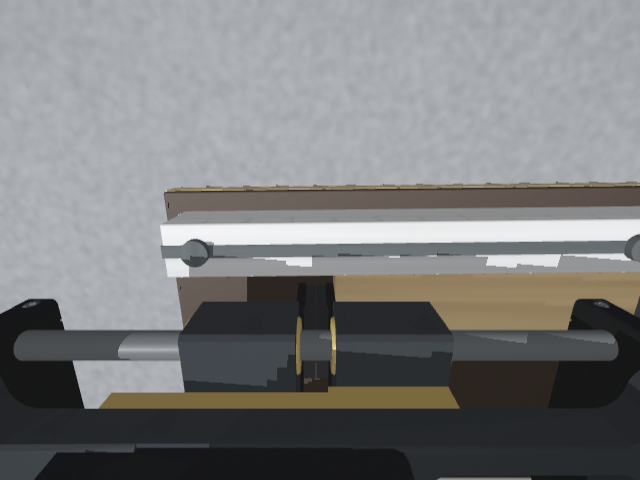

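The fingers are against the wood's end (column 333), and the wood is still tight on the fence. Pushing on.

step_arm(
  linear=[
    [0,6,0],
    [0,6,0],
    [0,6,0],
    [0,6,0],
    [0,6,0],
    [0,6,0],
    [0,6,0],
    [0,6,0],
    [0,6,0],
    [0,0,0],
  ],
  delta_rot=[
    [0,0,0],
    [0,0,0],
    [0,0,0],
    [0,0,0],
    [0,0,0],
    [0,0,0],
    [0,0,0],
    [0,0,0],
    [0,0,0],
    [0,0,0],
  ],
  grip=[0,0,0,0,0,0,0,0,0,0],
)

```text
time_s: 14.12
tcp_pos: [0.5513, 0.0636, 0.0261]
ee_rot: [[0.996, 0.086, -0.0], [0.086, -0.996, -0.0], [-0.0, 0.0, -1.0]]
wrist_force: [-0.4, -0.5, -1.1]
gripper_width: 0.005
gripper_force: 0.0
```

Run:
```python
from h import *
np.set_printoptions(precision=4,suppress=True)
s,c=wcap('w5.png');print(s['tcp_pos'],s['wrist_force'],s['gripper_width'])
for r in landmark_of('wrist','end_stop')[:2]: print(r['score'],r['point'],atz(c,r['point'],.018))
```

```text
[0.5513 0.0636 0.0261] [-0.3548 -0.4515 -1.1115] 0.005022699708765353
```

View pics/w5.png

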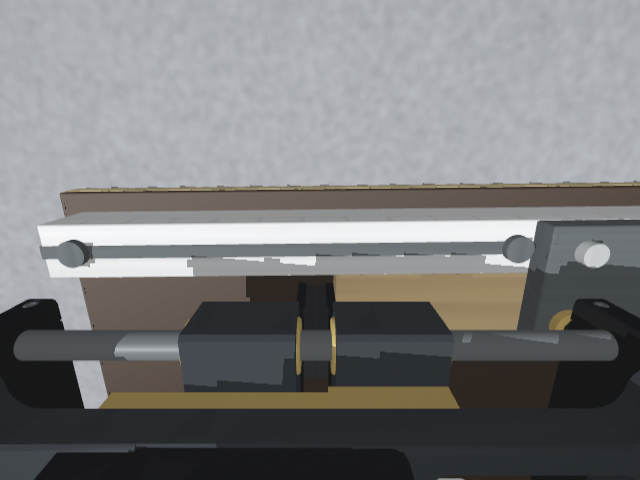

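step_arm(
  linear=[
    [0,6,0],
    [0,6,0],
    [0,5,0],
    [0,4,0],
    [0,2,0],
    [0,1,0],
    [0,1,0],
    [0,0,0],
  ],
  delta_rot=[
    [0,0,0],
    [0,0,0],
    [0,0,0],
    [0,0,0],
    [0,0,0],
    [0,0,0],
    [0,0,0],
    [0,0,0],
  ],
  grip=[0,0,0,0,0,0,0,0],
)

```text
time_s: 15.22
tcp_pos: [0.5535, 0.0393, 0.0261]
ee_rot: [[0.996, 0.086, 0.0], [0.086, -0.996, -0.0], [0.0, 0.0, -1.0]]
wrist_force: [0.7, 0.7, 0.2]
gripper_width: 0.009
gripper_force: 0.4
```

step_arm(
  linear=[
    [0,1,0],
    [0,1,0],
    [0,1,0],
    [0,0,0],
  ],
  delta_rot=[
    [0,0,0],
    [0,0,0],
    [0,0,0],
    [0,0,0],
  ],
  grip=[0,0,0,0],
)

```text
time_s: 15.72
tcp_pos: [0.5537, 0.0361, 0.026]
ee_rot: [[0.996, 0.086, -0.0], [0.086, -0.996, -0.0], [-0.0, 0.0, -1.0]]
wrist_force: [0.2, 0.6, 0.2]
gripper_width: 0.005
gripper_force: 0.4
```

step_arm(
  linear=[
    [0,1,0],
    [0,1,0],
    [0,0,0],
  ],
  delta_rot=[
    [0,0,0],
    [0,0,0],
    [0,0,0],
  ],
  grip=[0,0,0],
)

```text
time_s: 16.1
tcp_pos: [0.5538, 0.0344, 0.026]
ee_rot: [[0.996, 0.086, -0.0], [0.086, -0.996, 0.0], [-0.0, -0.0, -1.0]]
wrist_force: [-0.2, 1.9, 1.3]
gripper_width: 0.007
gripper_force: 1.1
```

step_arm(
  linear=[
    [0,1,0],
    [0,1,0],
    [0,0,0],
  ],
  delta_rot=[
    [0,0,0],
    [0,0,0],
    [0,0,0],
  ],
  grip=[0,0,0],
)

```text
time_s: 16.48
tcp_pos: [0.554, 0.0342, 0.026]
ee_rot: [[0.996, 0.086, 0.001], [0.086, -0.996, 0.002], [0.001, -0.002, -1.0]]
wrist_force: [-3.1, 9.2, 1.2]
gripper_width: 0.003
gripper_force: 5.2
```

step_arm(
  linear=[
    [0,1,0],
    [0,0.5,0],
    [0,0,0],
  ],
  delta_rot=[
    [0,0,0],
    [0,0,0],
    [0,0,0],
  ],
  grip=[0,0,0],
)

```text
time_s: 16.85
tcp_pos: [0.5541, 0.0341, 0.0261]
ee_rot: [[0.996, 0.086, 0.001], [0.086, -0.996, 0.004], [0.001, -0.004, -1.0]]
wrist_force: [-4.8, 15.7, 1.6]
gripper_width: 0.002
gripper_force: 8.1
```

The push stopped at the end stop (15.7 N); my position estimate there matches the stop's face at jig y ≈ -0.150. I'll back off and press the long edge once more with open fingers.

step_arm(
  linear=[
    [0,-8,0],
    [0,0,-25],
    [0,0,-25],
    [-30,0,0],
    [-30,20,0],
    [-20,30,0],
    [0,29,0],
    [0,0,0],
    [0,0,0],
    [0,0,0],
  ],
  delta_rot=[
    [0,0,0],
    [0,0,0],
    [0,0,0],
    [0,0,0],
    [0,0,0],
    [0,0,0],
    [0,0,0],
    [0,0,0],
    [0,0,0],
    [0,0,0],
  ],
  grip=[0,0,0,30,87,87,87,87,87,87],
)

```text
time_s: 18.1
tcp_pos: [0.4807, -0.0463, 0.076]
ee_rot: [[0.996, 0.087, -0.0], [0.087, -0.996, -0.0], [-0.0, 0.0, -1.0]]
wrist_force: [-0.6, 0.8, 0.6]
gripper_width: 0.719
gripper_force: 0.0
```

Run:
```python
from h import *
np.set_printoptions(precision=4,suppress=True)
s,c=wcap('w6.png');print(s['tcp_pos'],s['gripper_width'])
for l,z in [('end_stop',.018),('cam_pivot',.018),('lever_grip',.032)]:
    for r in landmark_of('wrist',l)[:1]: print(l,r['score'],r['point'],atz(c,r['point'],z))
```

```text
[ 0.4807 -0.0463  0.076 ] 0.7188982794399961
cam_pivot 0.72 [451.6, 211.4] [ 0.5277 -0.1338  0.018 ]
lever_grip 0.68 [506.2, 289.7] [ 0.4801 -0.1758  0.032 ]
```

View pics/w6.png

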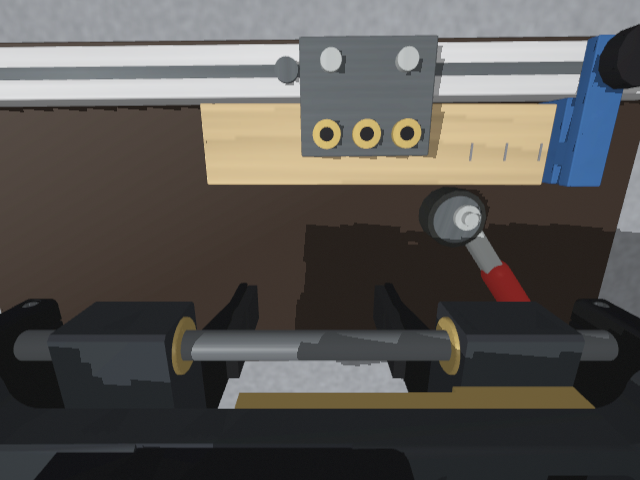

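The upright is seated: its back edge is on the fence (row 103) and its right end is on the blue stop (column 550). A confirming press on the long edge follows.

step_arm(
  linear=[
    [0,0,20],
    [0,0,20],
    [0,0,11],
    [8,0,0],
    [8,0,0],
    [8,0,0],
    [8,0,0],
    [8,0,0],
    [3,0,0],
    [0,0,0],
  ],
  delta_rot=[
    [0,0,0],
    [0,0,0],
    [0,0,0],
    [0,0,0],
    [0,0,0],
    [0,0,0],
    [0,0,0],
    [0,0,0],
    [0,0,0],
    [0,0,0],
  ],
  grip=[87,87,87,87,87,87,87,87,87,87],
)

```text
time_s: 19.55
tcp_pos: [0.5235, -0.0432, 0.025]
ee_rot: [[0.996, 0.086, -0.0], [0.086, -0.996, 0.0], [-0.0, -0.0, -1.0]]
wrist_force: [-0.1, 0.0, 0.1]
gripper_width: 0.999
gripper_force: 0.0
```

step_arm(
  linear=[
    [1,0,0],
    [1,0,0],
    [1,0,0],
    [1,0,0],
    [0,0,0],
  ],
  delta_rot=[
    [0,0,0],
    [0,0,0],
    [0,0,0],
    [0,0,0],
    [0,0,0],
  ],
  grip=[87,87,87,87,87],
)

```text
time_s: 20.18
tcp_pos: [0.5275, -0.0428, 0.0251]
ee_rot: [[0.996, 0.086, 0.0], [0.086, -0.996, 0.0], [0.0, -0.0, -1.0]]
wrist_force: [0.2, 0.3, -0.2]
gripper_width: 0.999
gripper_force: 0.0
```

step_arm(
  linear=[
    [1,0,0],
    [1,0,0],
    [1,0,0],
    [0,0,0],
  ],
  delta_rot=[
    [0,0,0],
    [0,0,0],
    [0,0,0],
    [0,0,0],
  ],
  grip=[87,87,87,87],
)

```text
time_s: 20.68
tcp_pos: [0.529, -0.0428, 0.0248]
ee_rot: [[0.996, 0.086, -0.003], [0.086, -0.996, -0.0], [-0.003, 0.0, -1.0]]
wrist_force: [-3.9, 0.4, 3.5]
gripper_width: 1.0
gripper_force: 2.6
```

Both edges are confirmed. Next I'll lift off, close the fingers and move to the right-hand side of the lever.

step_arm(
  linear=[
    [-10,0,0],
    [-10,0,0],
    [0,0,-30],
    [0,0,-30],
    [-3,40,0],
    [-5,40,0],
    [-5,40,0],
    [0,40,0],
    [0,0,0],
    [0,0,0],
  ],
  delta_rot=[
    [0,0,0],
    [0,0,0],
    [0,0,0],
    [0,0,0],
    [0,0,0],
    [0,0,0],
    [0,0,0],
    [0,0,0],
    [0,0,0],
    [0,0,0],
  ],
  grip=[87,87,87,50,0,0,0,0,0,0],
)

```text
time_s: 21.92
tcp_pos: [0.5111, -0.2046, 0.085]
ee_rot: [[0.996, 0.086, 0.0], [0.086, -0.996, 0.0], [0.0, -0.0, -1.0]]
wrist_force: [-0.9, -0.5, 0.5]
gripper_width: 0.286
gripper_force: 0.0
```

step_arm(
  linear=[
    [0,0,0],
    [0,0,0],
    [0,0,0],
    [0,0,0],
    [0,0,0],
  ],
  delta_rot=[
    [0,0,0],
    [0,0,0],
    [0,0,0],
    [0,0,0],
    [0,0,0],
  ],
  grip=[0,0,0,0,0],
)

```text
time_s: 22.55
tcp_pos: [0.5114, -0.2047, 0.085]
ee_rot: [[0.996, 0.086, 0.0], [0.086, -0.996, 0.0], [0.0, -0.0, -1.0]]
wrist_force: [-0.2, 0.5, -0.3]
gripper_width: 0.003
gripper_force: 0.0
```

```bash
cat > path.py <<'E'
from h import *
np.set_printoptions(precision=1,suppress=True)
P=np.array([.526,-.1345])
def C(a):
    a=np.radians(a);u=np.array([np.cos(a),np.sin(a)]);t=np.array([-u[1],u[0]])
    return P+.065*u+.009*t+.010*np.clip(2*t,-1,1)
E
python3 - <<'E'
from path import *
s=sense();p=np.array(s['tcp_pos']);R=np.array(s['ee_rot']);print(s['tcp_pos'],s['gripper_width'],s['time_s'])
prev=p[:2]
for a in list(range(-120,-261,-7)):
    q=C(a);d=np.r_[q-prev,0]*1e3;print(a,R.T@d,q*1e3);prev=q
snap('top');print([(r['score'],r['point'],silhouettes) [:2] for r in landmark_of('top','lever_grip')[:2]])
E
```

```text
[ 0.5 -0.2  0.1] 0.003426367911252787 22.55
-120 [-0.1  0.6 -0. ] [ 511.3 -205.3]
-127 [-6.9 -4.1 -0. ] [ 504.1 -201.8]
-134 [-6.4 -4.9 -0. ] [ 497.3 -197.5]
-141 [-5.7 -5.6 -0. ] [ 491.1 -192.4]
-148 [-5.  -6.3 -0. ] [ 485.6 -186.6]
-155 [-5.7 -7.  -0. ] [ 479.3 -180.1]
-162 [-5.6 -7.5 -0. ] [ 473.1 -173.1]
-169 [-4.8 -7.8 -0. ] [ 467.7 -165.7]
-176 [-3.9 -8.1 -0. ] [ 463.2 -158. ]
-183 [-2.9 -8.2 -0. ] [ 459.6 -150.1]
-190 [-1.9 -8.2 -0. ] [ 457.  -142.1]
-197 [-0.9 -8.1  0. ] [ 455.4 -134.1]
-204 [ 0.1 -7.8  0. ] [ 454.8 -126.3]
-211 [ 1.5 -7.4  0. ] [ 455.6 -118.7]
-218 [ 4.2 -6.8  0. ] [ 459.2 -111.6]
-225 [ 5.  -6.3  0. ] [ 463.7 -104.9]
-232 [ 5.7 -5.6  0. ] [468.9 -98.8]
-239 [ 6.4 -4.9  0. ] [474.8 -93.4]
-246 [ 7.1 -5.9  0. ] [481.3 -86.9]
-253 [ 7.5 -5.5  0. ] [488.4 -80.8]
-260 [ 7.9 -4.6  0. ] [495.8 -75.5]
[(0.67, [413.1, 250.8])]
```

step_arm(
  linear=[
    [0,0,20],
    [0,0,20],
    [0,0,15],
    [0,0,4],
    [-7,-4,0],
    [-6.5,-5,0],
    [-5.5,-5.5,0],
    [-5,-6.5,0],
    [-5.5,-7,0],
    [0,0,0],
  ],
  delta_rot=[
    [0,0,0],
    [0,0,0],
    [0,0,0],
    [0,0,0],
    [0,0,0],
    [0,0,0],
    [0,0,0],
    [0,0,0],
    [0,0,0],
    [0,0,0],
  ],
  grip=[0,0,0,0,0,0,0,0,0,0],
)

```text
time_s: 23.9
tcp_pos: [0.479, -0.1788, 0.0262]
ee_rot: [[0.996, 0.087, -0.0], [0.087, -0.996, 0.0], [-0.0, -0.0, -1.0]]
wrist_force: [0.4, -0.2, 0.2]
gripper_width: 0.003
gripper_force: 0.0
```

step_arm(
  linear=[
    [-5.5,-7.5,0],
    [-5,-8,0],
    [-4,-8,0],
    [-3,-8,0],
    [-2,-8,0],
    [0,0,0],
  ],
  delta_rot=[
    [0,0,0],
    [0,0,0],
    [0,0,0],
    [0,0,0],
    [0,0,0],
    [0,0,0],
  ],
  grip=[0,0,0,0,0,0],
)

```text
time_s: 24.65
tcp_pos: [0.456, -0.1411, 0.026]
ee_rot: [[0.996, 0.087, -0.001], [0.087, -0.996, 0.0], [-0.001, -0.0, -1.0]]
wrist_force: [-0.5, 1.0, -0.2]
gripper_width: 0.006
gripper_force: 0.0
```

Run:
```python
from h import *
np.set_printoptions(precision=4,suppress=True)
s,c=wcap('w7.png');print(s['tcp_pos'],s['wrist_force'])
```

```text
[ 0.456  -0.1411  0.026 ] [-0.5236  0.9796 -0.2195]
```

View pics/w7.png

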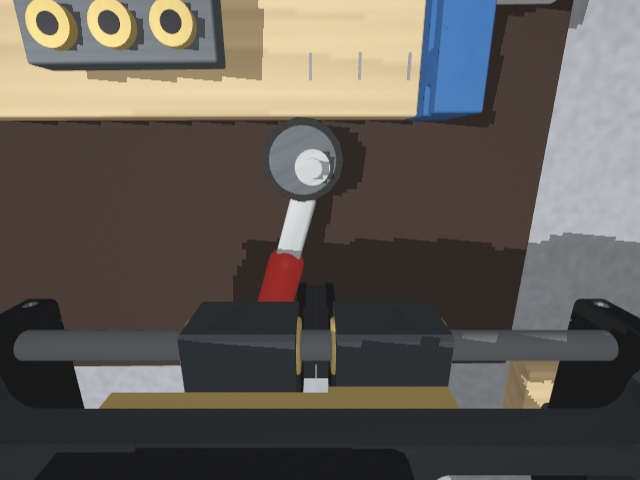

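The finger is pushing the red handle left (contact at column 300), and the wood is still at the stop. That was my last allowed picture, so I'll go by force and position from here.

step_arm(
  linear=[
    [-1,-8,0],
    [0,-8,0],
    [1.5,-7.5,0],
    [4,-7,0],
    [0,0,0],
  ],
  delta_rot=[
    [0,0,0],
    [0,0,0],
    [0,0,0],
    [0,0,0],
    [0,0,0],
  ],
  grip=[0,0,0,0,0],
)

```text
time_s: 25.32
tcp_pos: [0.4581, -0.1107, 0.0259]
ee_rot: [[0.996, 0.087, -0.001], [0.087, -0.996, -0.0], [-0.002, 0.0, -1.0]]
wrist_force: [-1.3, -2.4, 1.1]
gripper_width: 0.007
gripper_force: 1.2
```

step_arm(
  linear=[
    [2.5,-3.2,0],
    [2.5,-3.1,0],
    [2.8,-2.8,0],
    [2.9,-2.8,0],
    [3.2,-2.5,0],
    [3.2,-2.4,0],
    [0,0,0],
  ],
  delta_rot=[
    [0,0,0],
    [0,0,0],
    [0,0,0],
    [0,0,0],
    [0,0,0],
    [0,0,0],
    [0,0,0],
  ],
  grip=[0,0,0,0,0,0,0],
)

```text
time_s: 26.2
tcp_pos: [0.469, -0.0948, 0.0253]
ee_rot: [[0.996, 0.084, -0.011], [0.084, -0.996, -0.002], [-0.011, 0.001, -1.0]]
wrist_force: [-6.5, -7.6, 4.8]
gripper_width: 0.005
gripper_force: 5.2
```

step_arm(
  linear=[
    [3.6,-2,0],
    [3.6,-2,0],
    [3.8,-2,0],
    [3.8,-2,0],
    [0,0,0],
  ],
  delta_rot=[
    [0,0,0],
    [0,0,0],
    [0,0,0],
    [0,0,0],
    [0,0,0],
  ],
  grip=[0,0,0,0,0],
)

```text
time_s: 26.82
tcp_pos: [0.4775, -0.0867, 0.0246]
ee_rot: [[0.996, 0.083, -0.023], [0.083, -0.997, -0.004], [-0.023, 0.002, -1.0]]
wrist_force: [-14.2, -11.3, 11.5]
gripper_width: 0.006
gripper_force: 9.3
```

step_arm(
  linear=[
    [3.5,-1,0],
    [3.5,-0.5,0],
    [3,0,0],
    [0,0,0],
  ],
  delta_rot=[
    [0,0,0],
    [0,0,0],
    [0,0,0],
    [0,0,0],
  ],
  grip=[0,0,0,0],
)

```text
time_s: 27.32
tcp_pos: [0.4826, -0.0837, 0.0235]
ee_rot: [[0.996, 0.082, -0.033], [0.082, -0.997, -0.003], [-0.033, 0.0, -0.999]]
wrist_force: [-20.8, -3.4, 15.1]
gripper_width: 0.01
gripper_force: 11.1
```

Run:
```python
from h import *
np.set_printoptions(precision=4,suppress=True)
s,c=wcap();print(s['wrist_force'],s['moment'])
for cam in ['wrist','top','scene']:
    if cam!='wrist': c=snap(cam)
    for l,z in [('cam_pivot',.018),('lever_grip',.032),('upright',.018)]:
        for r in landmark_of(cam,l)[:2]: print(cam,l,round(r['score'],2),np.round(r['point']),atz(c,r['point'],z))
    im=cv2.cvtColor(c['img'],cv2.COLOR_RGB2HSV);m=((im[...,0]<6)|(im[...,0]>174))&(im[...,1]>160)&(im[...,2]>60)
    n,lab,st,ce=cv2.connectedComponentsWithStats(m.astype(np.uint8))
    for i in range(1,n):
        w=atz(c,ce[i],.034)
        if st[i,4]>8 and .4<w[0]<.6 and -.25<w[1]<.1: print(cam,'red',st[i],w)
```

```text
[-20.8042  -3.4282  15.1149] [-1.1289  6.466   0.1906]
wrist cam_pivot 0.67 [421. 227.] [ 0.5287 -0.134   0.018 ]
wrist lever_grip 0.95 [298. 275.] [ 0.5028 -0.0732  0.032 ]
wrist lever_grip 0.44 [275.  75.] [ 0.5907 -0.0581  0.032 ]
wrist upright 0.55 [224. 209.] [ 0.5296 -0.0329  0.018 ]
wrist red [ 255  247   88   55 3064] [ 0.5038 -0.0733  0.034 ]
top upright 0.93 [200. 348.] [0.2583 0.2924 0.018 ]
top upright 0.59 [454. 363.] [ 0.2263 -0.2691  0.018 ]
scene cam_pivot 0.84 [253. 276.] [ 0.5214 -0.1299  0.018 ]
scene upright 0.91 [369. 196.] [0.2828 0.2772 0.018 ]
scene upright 0.91 [185. 222.] [ 0.255  -0.2793  0.018 ]
scene red [267 258  14  11  76] [ 0.5034 -0.071   0.034 ]
```

The lever is at about 2.17 rad by vision, and the finger is loaded with friction. I'll back off and push again at a larger radius from a fresh pose.

step_arm(
  linear=[
    [-8,0,-1],
    [-8,0,0],
    [-8,0,0],
    [-6,0,0],
    [0,-7,0],
    [0,-7,0],
    [0,0,0],
    [0,0,0],
  ],
  delta_rot=[
    [0,0,0],
    [0,0,0],
    [0,0,0],
    [0,0,0],
    [0,0,0],
    [0,0,0],
    [0,0,0],
    [0,0,0],
  ],
  grip=[0,0,0,0,0,0,0,0],
)

```text
time_s: 28.92
tcp_pos: [0.4672, -0.0695, 0.0271]
ee_rot: [[0.996, 0.087, 0.0], [0.087, -0.996, 0.0], [0.0, -0.0, -1.0]]
wrist_force: [-0.3, 0.0, 0.9]
gripper_width: 0.003
gripper_force: 0.0
```

```bash
cat > lev.py <<'E'
from h import *
np.set_printoptions(precision=4,suppress=True)
s,c=wcap();print(s['time_s'],s['tcp_pos'],s['ee_rot'][2],s['wrist_force'],s['moment'])
for cam in ['wrist','top','scene']:
    if cam!='wrist': c=snap(cam)
    for l,z in [('cam_pivot',.018),('lever_grip',.032)]:
        for r in landmark_of(cam,l)[:1]: print(cam,l,round(r['score'],2),np.round(r['point']),atz(c,r['point'],z))
    im=cv2.cvtColor(c['img'],cv2.COLOR_RGB2HSV);m=((im[...,0]<6)|(im[...,0]>174))&(im[...,1]>160)&(im[...,2]>60)
    n,lab,st,ce=cv2.connectedComponentsWithStats(m.astype(np.uint8))
    for i in range(1,n):
        w=atz(c,ce[i],.034)
        if st[i,4]>8 and .4<w[0]<.6 and -.25<w[1]<.1:
            pts=np.argwhere(lab==i)[:,::-1];P=np.array([atz(c,p,.036)[:2] for p in pts]);e,v=np.linalg.eigh(np.cov(P.T))
            print(cam,'red',st[i],w,'axis deg',np.degrees(np.arctan2(v[1,1],v[0,1]))%180)
E
python3 lev.py
```

```text
28.925 [ 0.4672 -0.0695  0.0271] [ 0.0003 -0.     -1.    ] [-0.3133  0.0483  0.869 ] [ 0.0025 -0.0238  0.0144]
wrist cam_pivot 0.68 [449. 198.] [ 0.5287 -0.1334  0.018 ]
wrist lever_grip 0.6 [330. 247.] [ 0.5017 -0.0738  0.032 ]
wrist red [ 287  219   89   57 3057] [ 0.5021 -0.074   0.034 ] axis deg 116.38890675839465
top cam_pivot 0.96 [396. 230.] [ 0.5229 -0.1431  0.018 ]
top lever_grip 0.43 [325. 274.] [0.4209 0.0171 0.032 ]
scene cam_pivot 0.96 [255. 277.] [ 0.5254 -0.1275  0.018 ]
scene lever_grip 0.84 [274. 264.] [ 0.5058 -0.0713  0.032 ]
scene red [266 258  15  11  85] [ 0.5022 -0.0715  0.034 ] axis deg 120.36555045118173
```

step_arm(
  linear=[
    [4,0,0],
    [4,0,0],
    [3,-0.5,0],
    [3,-0.5,0],
    [3,-0.5,0],
    [3,-0.5,0],
    [0,0,0],
  ],
  delta_rot=[
    [0,0,0],
    [0,0,0],
    [0,0,0],
    [0,0,0],
    [0,0,0],
    [0,0,0],
    [0,0,0],
  ],
  grip=[0,0,0,0,0,0,0],
)

```text
time_s: 30.25
tcp_pos: [0.4766, -0.0679, 0.0252]
ee_rot: [[0.996, 0.083, -0.022], [0.083, -0.997, -0.003], [-0.022, 0.001, -1.0]]
wrist_force: [-14.6, -1.7, 8.9]
gripper_width: 0.005
gripper_force: 7.5
```

step_arm(
  linear=[
    [3,-0.5,0],
    [3,-0.5,0],
    [3,-0.5,0],
    [0,0,0],
  ],
  delta_rot=[
    [0,0,0],
    [0,0,0],
    [0,0,0],
    [0,0,0],
  ],
  grip=[0,0,0,0],
)

```text
time_s: 30.75
tcp_pos: [0.481, -0.0656, 0.0239]
ee_rot: [[0.996, 0.082, -0.031], [0.082, -0.997, -0.003], [-0.031, 0.0, -1.0]]
wrist_force: [-21.5, 2.2, 9.1]
gripper_width: 0.008
gripper_force: 10.3
```

```bash
python3 lev.py
```

```text
30.75 [ 0.481  -0.0656  0.0239] [-0.0308  0.0002 -0.9995] [-21.5211   2.2312   9.0667] [0.8903 6.0544 0.1189]
wrist cam_pivot 0.95 [454. 227.] [ 0.528  -0.1332  0.018 ]
wrist lever_grip 0.93 [333. 268.] [ 0.5062 -0.0721  0.032 ]
wrist red [ 288  241   91   53 3150] [ 0.5072 -0.0719  0.034 ] axis deg 112.19500633795032
scene cam_pivot 0.65 [255. 280.] [ 0.5363 -0.1296  0.018 ]
scene lever_grip 0.64 [275. 264.] [ 0.5048 -0.0681  0.032 ]
scene red [267 259  15  11  80] [ 0.5065 -0.0688  0.034 ] axis deg 118.50232153731127
```

The lever moved a further 4–5°, to about 108° in the world frame; the stop is near 103°. Continuing.

step_arm(
  linear=[
    [3,-0.3,-0.5],
    [3,-0.3,-0.5],
    [3,-0.3,-0.5],
    [0,0,0],
  ],
  delta_rot=[
    [0,0,0],
    [0,0,0],
    [0,0,0],
    [0,0,0],
  ],
  grip=[0,0,0,0],
)

```text
time_s: 31.7
tcp_pos: [0.4897, -0.0625, 0.0242]
ee_rot: [[0.996, 0.082, -0.031], [0.082, -0.997, -0.001], [-0.031, -0.002, -1.0]]
wrist_force: [-19.5, 10.1, 2.7]
gripper_width: 0.007
gripper_force: 10.0
```

step_arm(
  linear=[
    [3,0,-0.5],
    [3,0,-0.5],
    [0,0,0],
  ],
  delta_rot=[
    [0,0,0],
    [0,0,0],
    [0,0,0],
  ],
  grip=[0,0,0],
)

```text
time_s: 32.08
tcp_pos: [0.4902, -0.0623, 0.0241]
ee_rot: [[0.996, 0.08, -0.043], [0.08, -0.997, -0.001], [-0.043, -0.002, -0.999]]
wrist_force: [-28.0, 11.0, 7.1]
gripper_width: 0.008
gripper_force: 14.1
```

```bash
python3 lev.py
```

```text
32.075 [ 0.4902 -0.0623  0.0241] [-0.0428 -0.002  -0.9991] [-28.0409  10.9534   7.1211] [3.5721 8.2479 0.1606]
wrist cam_pivot 0.85 [457. 246.] [ 0.527  -0.1336  0.018 ]
wrist lever_grip 0.91 [337. 274.] [ 0.5123 -0.0712  0.032 ]
wrist red [ 289  248   93   47 3134] [ 0.5145 -0.0696  0.034 ] axis deg 105.40696181031365
top cam_pivot 0.92 [394. 229.] [ 0.5254 -0.1397  0.018 ]
top lever_grip 0.68 [147. 200.] [0.5872 0.419  0.032 ]
scene cam_pivot 0.6 [254. 278.] [ 0.5285 -0.1283  0.018 ]
scene lever_grip 0.84 [272. 263.] [ 0.4998 -0.0749  0.032 ]
scene red [269 261  15  10  80] [ 0.514 -0.067  0.034] axis deg 109.43293375363507
```

The lever snapped past centre and is now blocked at its stop (0.5 mm of travel for 6 mm commanded, axis about 102°). Retracting.

step_arm(
  linear=[
    [-6,0,0],
    [-8,0,0],
    [-8,0,0],
    [-8,0,0],
    [-6,0,0],
    [0,0,-25],
    [0,0,-40],
    [0,0,-40],
    [0,0,-40],
    [0,0,0],
  ],
  delta_rot=[
    [0,0,0],
    [0,0,0],
    [0,0,0],
    [0,0,0],
    [0,0,0],
    [0,0,0],
    [0,0,0],
    [0,0,0],
    [0,0,0],
    [0,0,0],
  ],
  grip=[0,0,0,0,0,0,0,0,0,0],
)

```text
time_s: 33.78
tcp_pos: [0.4774, -0.0645, 0.1786]
ee_rot: [[0.996, 0.087, 0.01], [0.087, -0.996, 0.001], [0.01, -0.0, -1.0]]
wrist_force: [0.2, 0.5, -0.8]
gripper_width: 0.005
gripper_force: 0.0
```

```bash
python3 lev.py
python3 - <<'E'
from h import *
np.set_printoptions(precision=4,suppress=True)
s,c=wcap()
im=cv2.cvtColor(c['img'],cv2.COLOR_RGB2HSV)
r=min(silhouettes('wrist','upright'),key=lambda r:np.linalg.norm(atz(c,r['point'],.038)[:2]-[.56,-.08]))
pts=np.argwhere(r['mask'])[:,::-1];W=np.array([atz(c,p,.038)[:2] for p in pts])-[.5205,-.030]
th=.09;J=W@np.array([[np.cos(th),-np.sin(th)],[np.sin(th),np.cos(th)]])
print('upright jig extents',r['score'],J.min(0),J.max(0))
for y0 in np.arange(-.14,.05,.02):
    k=abs(J[:,1]-y0)<.002
    if k.any(): print(round(y0,2),J[k,0].min(),J[k,0].max())
b=(im[...,0]>100)&(im[...,0]<125)&(im[...,1]>120)
n,lab,st,ce=cv2.connectedComponentsWithStats(b.astype(np.uint8))
for i in range(1,n):
    if st[i,4]>200: print('blue',st[i],ce[i])
print('mask px',pts.min(0),pts.max(0))
for l,z in [('marker',.018),('end_stop',.018)]: print(l,[atz(c,q['point'],z) for q in landmark_of('wrist',l)[:1]])
E
```

```text
33.775 [ 0.4774 -0.0645  0.1786] [ 0.0103 -0.0004 -0.9999] [ 0.1803  0.5224 -0.7963] [-0.024   0.0307 -0.023 ]
wrist cam_pivot 0.4 [334. 138.] [ 0.5676 -0.0733  0.018 ]
wrist lever_grip 0.72 [326. 203.] [ 0.5093 -0.0708  0.032 ]
wrist red [301 188  48  24 839] [ 0.5126 -0.07    0.034 ] axis deg 105.2688239414876
scene cam_pivot 0.66 [258. 278.] [ 0.5292 -0.1205  0.018 ]
scene lever_grip 0.61 [276. 266.] [ 0.5156 -0.0665  0.032 ]
scene red [268 260  15  11  92] [ 0.5117 -0.0674  0.034 ] axis deg 115.46585232661768
upright jig extents 0.72 [ 0.0208 -0.1473] [0.0667 0.052 ]
-0.14 0.02186960779735642 0.06591873351382957
-0.12 0.022794463921936025 0.06599887578594735
-0.1 0.022057714938988567 0.06533203167486341
-0.08 0.022132964253606776 0.06541587507269275
-0.06 0.02221950552802922 0.03546995383016038
-0.04 0.02146647838397283 0.03555568816561353
-0.02 0.022392602721271627 0.0356451551664593
0.0 0.020806298566864355 0.06423582278210585
0.02 0.02172629972898446 0.06509087215278225
0.04 0.020972094232295208 0.06518209015310815
blue [ 447   63   43   99 2224] [470.272  124.8862]
mask px [218 101] [454 159]
marker [array([0.4127, 0.0163, 0.018 ])]
end_stop [array([ 0.599 , -0.1704,  0.018 ])]
```

The lever stayed at its stop. The upright lies parallel to the fence with its end on the end stop, and the robot is clear of everything.

```bash
python3 -c "from station import *; print(finish_job())"
```

```text
the job is handed in; nothing more can be done
None
```

I pushed the upright flush against the fence and up to the blue end stop, turned the lever past centre to its stop, and handed the job in with the arm clear; no verdict came back, and I had no way to measure the cam's grip force on the wood.

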